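# Load the lab tray for the next practical

## Robot

A 7-joint arm with a two-finger parallel gripper is mounted at the origin on the work surface. World frame = base frame: x ahead of the robot, y to its left, z up, the work surface at z = 0. Lengths are in mm, angles in rad, forces in N, time in s.
With the tool pointing down it reaches from about 375 to 925 mm from the base axis. Payload 3.1 kg.
Tool frame: the origin (TCP) lies at the very end of the fingers, on their centre line; the grasp point (between the pads) lies 19 mm behind it; x points along the fingers, z is the direction in which the jaws open and shut, and the axes are right-handed (so a half turn about x gives the same grasp; the last joint's range is limited). The gripper opens to 85 mm and grips with 20 to 120 N. Pads are 22 mm wide; open, the fingers measure 114 mm over their backs; the gripper's body (76 mm by 85 mm) begins 54 mm behind the grasp point. The pads swing forward as they close: fully open they stand 13 mm farther back than shut.
Start: joints at [1.22, 0.383, 0.044, 1.598, -0.018, 1.161, -0.05], TCP at [162.595, -629.338, 231.269] pointing down, gripper open.
Joint ranges: [-2.61, 2.61], [-0.41, 2.15], [-1.48, 1.57], [0, 2.5], [-1.57, 4.71], [0.05, 1.97], [-2.85, 2.85]. Speed limits (rad/s): [2.79, 2.79, 3.14, 3.14, 3.14, 3.14, 3.14].

## Interface

Orientations are given as a 3x3 rotation matrix whose columns are the frame's x, y, z axes.
In Python, from cell import readout, cams, job, cut_out gives the robot as it stands.
- The arm moves only by the tool step_arm, never from a script. Its argument "series" is text: rows parted by semicolons, each of 5 numbers parted by spaces: the finger opening in mm, from 0 to 85.4, then the shift along the tool's x, y, z in mm, then the turn about the tool's x in rad. In form: grip tx ty tz roll; .... A call has 1 to 5 rows; each row shifts and turns the pose as measured when the row begins, along the tool's axes as they then stand; what a row does not reach is not made up. A row lasts 1/10 s, in which the tool goes at most 50 mm and 8.59 degrees, less where a joint would pass 70% of its speed; a pose out of reach is approached as far as the arm can. A call with a gripper value outside its range is refused whole. The fingers move at their own pace and stop on an object; "grip_force" is the grip in N (left out, the last holds). Time passes only in rows, so rows that do not move let the fingers close. It gives the time, the measured TCP pose, the force and the opening at its end, in the units of the state.
- readout.state(): the state, without advancing time (a new reading comes with each control period).
- cams.snapshot(name): name is "side" or "top"; returns the picture (400x640x3 uint8, red, green, blue); there is no depth.
- cams.camera_params(name): a dict with "camera_matrix" (3x3 intrinsics, pixels), "k1" (the pictures are not rectified: a ray, as slopes to the right and down, at radius r is drawn at 1 + k1 r^2 times it, then the intrinsics apply), "R" (3x3) and "t" (3): a world point X has camera coordinates R X + t. Camera axes: x right, y down, z forward; pixel columns grow to the right and rows downward; lengths in mm; the calibration is good to about 2 mm. A picture is of the moment at which its call begins. camera_params takes no time and is no camera call.
- job.job_done(): hands the job in, once; it reports no verdict.
Trained networks look in the newest picture that a camera, given by its name, has taken for a name from the list of things; names that differ only in an ending like _2 or _b are one class to them, and where a whole thing is asked for, a point or a joint stands for the part that bears it (a point fixed in the world has none). Each returns a list of dicts, best first, with "p" (0 to 1); they miss things now and then, are a little off and sometimes report something else, mostly with a low value. They report only what shows in the picture. A call takes as long as a camera call. They do not tell look-alikes from the thing itself.
- cut_out(camera, name): "region" (400x640 bool, what is visible of it) and "xy" ([column, row] in pixels, amid what is visible of it).
The state is a dict: "time_s": time; "joint_pos": joint angles; "joint_velocities": joint speeds; "joint_efforts": joint torques, N m; "tool_pos": TCP position; "eef_rot": TCP orientation; "contact_force": force on the tool from outside, world axes, zero at the start; "moment": the same for the moment, N m; "grip_width": opening from 0.0 (shut) to 1.0 (fully open).
Only numpy, scipy, OpenCV 4.12 (cv2) and the standard library are available. Lean on these libraries where they do the work, as an engineer would, in place of code of your own. Each camera call takes 0.05 s, during which the arm holds its last target. There are 200 camera calls.

## Task

Load the white tray on the lab bench for the next class: put in the shorter of the two brown glass bottles, the larger of the two black rubber stoppers and the aluminium clamp with a thumbscrew at each end, all three resting on the tray's floor, with the bottle standing upright. The bottle is glass, so set it down rather than drop it, and leave the taller bottle, the smaller stopper and the porcelain dish where they stand.

Things in the scene. Friction and masses are not known exactly. Their poses are not given: they have to be found in the camera images.
- bin_in (a point): Open white plastic tray, fixed to the bench, outside 310 (x) x 220 (y) x 55 mm high, walls and floor 5 mm thick, so inside 300 x 210 mm and 50 mm deep. This point is the centre of its inner floor, 5 mm above the bench; x runs along the tray's long side, y along its short side, z up. It stands on the robot's left, turned by up to 0.3 rad.
- short_bottle_mid (a point): The shorter brown glass bottle with a black cap, to be loaded: 75 mm tall, 48 mm in diameter, straight-sided from the bottom up to 41 mm, narrower above; 0.08 to 0.16 kg; stands upright. This point is on its axis half-way up (37.5 mm above its underside), z up along the axis.
- big_stopper_mid (a point): The larger black rubber stopper, to be loaded: a solid tapered plug 34 mm tall, 37 mm in diameter at the bottom and 44 mm at the top, standing on its narrow end. This point is on its axis half-way up (17 mm), z along the axis.
- boss_mid (a point): The aluminium clamp (boss head), to be loaded: a bar-shaped thing lying flat, 102 mm long (x) including a dark thumbscrew at each end, 26 mm wide (y), 34 mm high; the middle 28 mm of its length is a solid block, the place to grip, across y; an open jaw lies on each side of the block. About 0.16 kg. This point is the centre of the block, 17 mm above the underside; x along its length, z up. Its length lies within 0.4 rad of the world x axis.
- tall_bottle_mid (a point): The taller brown glass bottle, 125 mm tall, 62 mm in diameter: leave alone. Point on its axis half-way up (62.5 mm).
- small_stopper_mid (a point): The smaller black rubber stopper, 24 mm tall, 20 mm in diameter at the bottom and 25 mm at the top: leave alone. Point on its axis half-way up (12 mm).
- dish_mid (a point): White porcelain dish, round, 76 mm in diameter, 34 mm tall: leave alone. Point on its axis half-way up (17 mm).
Mind the look-alikes: they are no part of the job. What is shaped like the part that bears big_stopper_mid but green is not meant.

How it is judged (in metres and radians):
At the end, for the whole second after the job is handed in: The short bottle, the large stopper and the clamp are all inside the tray and resting on its floor (bottle's centre under 50 mm, stopper's and clamp's centres under 40 mm above the floor), still, the bottle within 10 degrees of upright (x of short_bottle_mid in the frame of bin_in between -0.15 and 0.15 m and y of short_bottle_mid in the frame of bin_in between -0.105 and 0.105 m and z of short_bottle_mid in the frame of bin_in between 0 and 0.05 m and linear speed of each of short_bottle, big_stopper, boss below 0.03 m/s and x of big_stopper_mid in the frame of bin_in between -0.15 and 0.15 m and y of big_stopper_mid in the frame of bin_in between -0.105 and 0.105 m and z of big_stopper_mid in the frame of bin_in between 0 and 0.04 m and x of boss_mid in the frame of bin_in between -0.15 and 0.15 m and y of boss_mid in the frame of bin_in between -0.105 and 0.105 m and z of boss_mid in the frame of bin_in between 0 and 0.04 m and angle between short_bottle_mid's own z axis and vertical below 0.175 rad); the robot touches nothing.
It fails at once if the short bottle is dropped or knocked over (moves freely, untouched by the fingers, faster than 0.75 m/s, a fall of about 30 mm) (linear speed of short_bottle above 0.75 m/s and contact force between the fingers and short_bottle below 0.05 N).
It fails at once if the taller bottle, the smaller stopper or the dish is moved more than 30 mm (distance of any of tall_bottle_mid, small_stopper_mid, dish_mid from where it was at the start of the episode above 0.03 m).
It also fails if it takes over 72 s, if anything falls off the work surface, if the arm or the gripper's body presses on something with over 40 N, if the wrist force passes 120 N, or if a joint passes its speed limit or range.

## Working session

There is one attempt and no reset: what is moved stays moved. The work goes in short steps, Python scripts to look and compute and a tool call to move; the robot and the scene stay as the last step left them, time stands still between calls to the robot, and variables do not carry over. Pictures are saved under pics/ and viewed, about 8 in all and at most 12, crops included, and the job is handed in when it is done.

Besides the shell and the picture viewer there is one more tool, called after "Request:" as name(argument=value, ...), one argument or row to a line, values as JSON. step_arm: Moves the arm, as the interface text tells. Its arguments: {"type":"object","properties":{"series":{"type":"string"},"grip_force":{"type":"number"}},"required":["series"]}

```bash
mkdir -p pics
cat > h.py <<'E'
import numpy as np, cv2
from cell import readout, cams, job, cut_out
def ray(cam,px):
    p=cams.camera_params(cam);K=np.array(p["camera_matrix"],float);R=np.array(p["R"]);t=np.array(p["t"])
    n=cv2.undistortPoints(np.array([[px]],float),K,np.array([p["k1"],0,0,0.]))[0,0]
    d=R.T@np.array([n[0],n[1],1]);return -R.T@t,d/np.linalg.norm(d)
def onz(cam,px,z):
    o,d=ray(cam,px);return o+d*(z-o[2])/d[2]
def tri(a,b):
    (o,d),(q,e)=a,b
    A=sum(np.eye(3)-np.outer(v,v) for v in(d,e));B=sum((np.eye(3)-np.outer(v,v))@w for w,v in((o,d),(q,e)))
    X=np.linalg.solve(A,B);return X,np.linalg.norm(np.cross(X-o,d))
def proj(cam,X):
    p=cams.camera_params(cam);r,_=cv2.Rodrigues(np.array(p["R"]))
    return cv2.projectPoints(np.array(X,float).reshape(-1,3),r,np.array(p["t"],float),np.array(p["camera_matrix"],float),np.array([p["k1"],0,0,0.]))[0][:,0]
def save(cam,f):
    im=cams.snapshot(cam);cv2.imwrite("pics/"+f,im[:,:,::-1]);return im
E
python3 - <<'E'
from h import *
np.set_printoptions(precision=1,suppress=True)
for c in("top","side"):
    save(c,c+"0.png");o,d=ray(c,(320,200));print(c,o,d)
    for n in["short_bottle_mid","big_stopper_mid","boss_mid","tall_bottle_mid","small_stopper_mid","dish_mid"]:
        for k in cut_out(c,n):print(c,n,round(k["p"],2),np.array(k["xy"]),k["region"].sum(),onz(c,k["xy"],20))
s=readout.state();print(s["tool_pos"],s["eef_rot"],s["time_s"])
E
```

```text
top [535.2 -65.1 999.6] [ 0. -0. -1.]
top short_bottle_mid 0.55 [411.3 249.3] 392 [ 441.4 -317.9   20. ]
top big_stopper_mid 0.85 [411.1 143.3] 262 [ 704.6 -327.6   20. ]
top big_stopper_mid 0.79 [353.6 194.9] 242 [ 579.8 -179.1   20. ]
top big_stopper_mid 0.65 [381.9 163.4] 237 [ 656.  -252.2   20. ]
top big_stopper_mid 0.55 [410.9 249.7] 364 [ 440.5 -316.8   20. ]
top big_stopper_mid 0.52 [357.4 252. ] 715 [ 439.4 -184.    20. ]
top tall_bottle_mid 0.91 [296.9 194.1] 578 [585.7 -39.8  20. ]
top small_stopper_mid 0.6 [299.9 254.1] 66 [438.8 -43.   20. ]
top dish_mid 0.87 [355.3 249.4] 734 [ 446. -179.   20.]
side [244.9 598.9 584.3] [ 0.4 -0.7 -0.6]
side short_bottle_mid 0.74 [419.5 159.2] 559 [ 437.7 -338.1   20. ]
side big_stopper_mid 0.81 [318.3 140. ] 255 [ 700.3 -328.    20. ]
side big_stopper_mid 0.78 [396.  143.1] 305 [ 512.8 -391.1   20. ]
side big_stopper_mid 0.7 [325.6 155.4] 311 [ 650.8 -265.1   20. ]
side boss_mid 0.56 [359.3 150.7] 531 [ 584.  -318.7   20. ]
side tall_bottle_mid 0.71 [312.  201.4] 1550 [598.1 -82.5  20. ]
side small_stopper_mid 0.66 [380.  236.8] 178 [430.8 -32.8  20. ]
side dish_mid 0.75 [400.7 188.3] 722 [ 442.6 -202.9   20. ]
side dish_mid 0.46 [267.8 314.7] 26921 [530.  214.2  20. ]
side dish_mid 0.36 [420.3 159.7] 549 [ 435.3 -336.6   20. ]
[ 162.6 -629.3  231.3] [[ 0.   1.   0.3]
 [-0.   0.3 -1. ]
 [-1.   0.   0. ]] 0.7
```

Run:
```python
import cv2
a=cv2.imread("pics/top0.png");cv2.imwrite("pics/a.png",a)
b=a[110:290,270:470];cv2.imwrite("pics/topc.png",cv2.resize(b,None,fx=4,fy=3.3,interpolation=2)[:600,:800])
b=cv2.imread("pics/side0.png")[100:270,260:470];cv2.imwrite("pics/sidec.png",cv2.resize(b,None,fx=3.5,fy=3.5,interpolation=2))
```

```text
(no output)
```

View pics/top0.png

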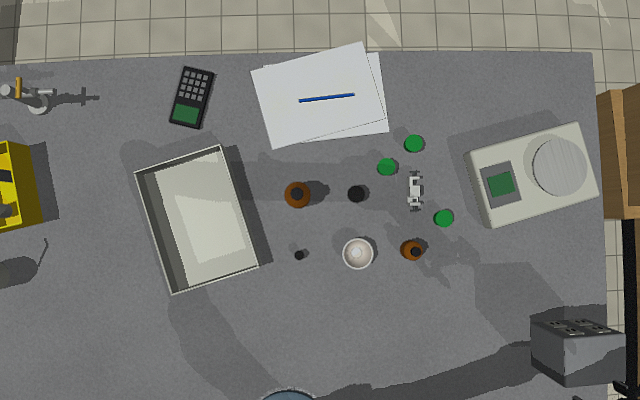

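View pics/topc.png

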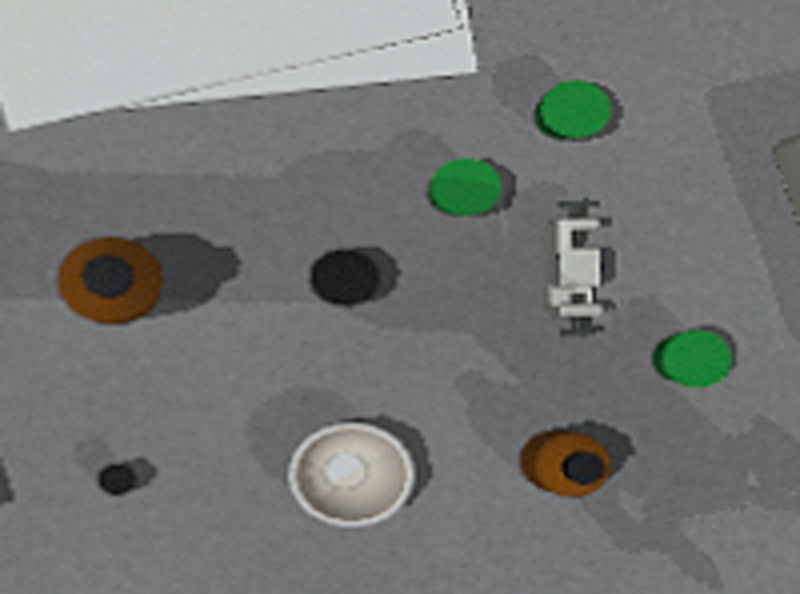

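View pics/sidec.png

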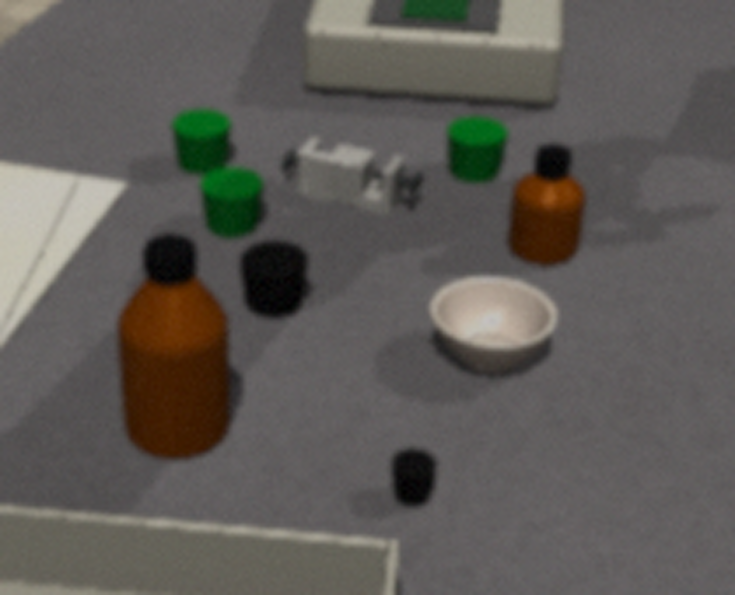

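The top view shows the tray at left with rim corners at about (135,172), (220,146), (259,267) and (172,294). The large black stopper is near (356,194), the clamp near (415,190), and the short bottle near (411,250) with its cap at (416,252). The green stoppers are decoys. The side view confirms which is which.

Run:
```python
from h import *
np.set_printoptions(precision=1,suppress=True)
for n,a,b in[("cap",(416.2,251.8),(418,144.6)),("stoptop",(356,193.9),(338.6,173.7)),("bosstop",(415,190.3),(360,144.9))]:
    print(n,*tri(ray("top",a),ray("side",b)))
for c in[(135,172),(220,146),(259,267),(172,294)]: print(onz("top",c,55))
# tray: project guess on side; refine tray with white mask in top
a=cv2.imread("pics/side0.png");cv2.imwrite("pics/sidefull.png",a)
C=np.array([onz("top",c,55) for c in[(135,172),(220,146),(259,267),(172,294)]])
m=C.mean(0);print(m,np.linalg.norm(C-np.roll(C,-1,0),axis=1),[np.arctan2(*(C[i]-C[j])[[1,0]]) for i,j in((0,1),(3,2),(0,3),(1,2))])
t=cv2.imread("pics/top0.png")
def ring(im,cam,x,y,z,r,col):
    th=np.linspace(0,6.28,40)
    P=proj(cam,np.c_[x+r*np.cos(th),y+r*np.sin(th),0*th+z]);return P,col
X={"top":(t,(280,120,180,160),4),"side":(a,(260,100,210,170),3.5)}
cap,_=tri(ray("top",(416.2,251.8)),ray("side",(418,144.6)));st,_=tri(ray("top",(356,193.9)),ray("side",(338.6,173.7)));bo,_=tri(ray("top",(415,190.3)),ray("side",(360,144.9)))
for cam,(im,(u,v,w,h),s) in X.items():
    o=cv2.resize(im[v:v+h,u:u+w],None,fx=s,fy=s,interpolation=2)
    L=[ring(0,cam,*cap[:2],z,24,0)[0] for z in(0,41)]+[ring(0,cam,*st[:2],z,r,0)[0] for z,r in((0,18.5),(34,22))]
    for z in(0,34):
        L.append(proj(cam,[[bo[0]+i,bo[1]+j,z] for i,j in((14,13),(-14,13),(-14,-13),(14,-13),(14,13))]))
    for l in L: cv2.polylines(o,[((l-[u,v]+.5)*s).astype(int)],False,(0,255,255),1)
    cv2.imwrite(f"pics/ov_{cam}.png",o)
P=proj("side",C);print(P)
for l in P: cv2.circle(a,tuple(l.astype(int)),3,(0,0,255),1)
cv2.imwrite("pics/side_tray.png",a)
```

```text
cap [ 440.4 -316.2   70.4] 0.3725761530938677
stoptop [ 581.3 -183.6   33.4] 0.14987031040354054
bosstop [ 586.6 -329.7   30. ] 0.14415787004698577
[647.8 344.3  55. ]
[703.7 139.1  55. ]
[414.9  53.2  55. ]
[356.6 260.6  55. ]
[530.7 199.3  55. ] [212.7 301.3 215.4 303. ] [np.float64(1.8367399611413688), np.float64(1.8446235809072657), np.float64(0.2798858627612916), np.float64(0.2890945683934673)]
[[145.6 338.3]
 [203.  239.3]
 [373.4 254.1]
 [361.4 365.4]]
```

View pics/ov_top.png

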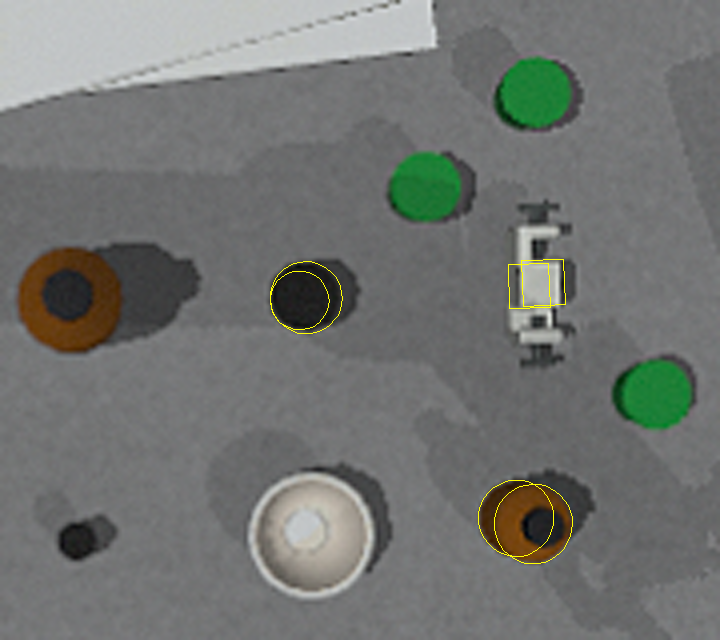

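View pics/ov_side.png

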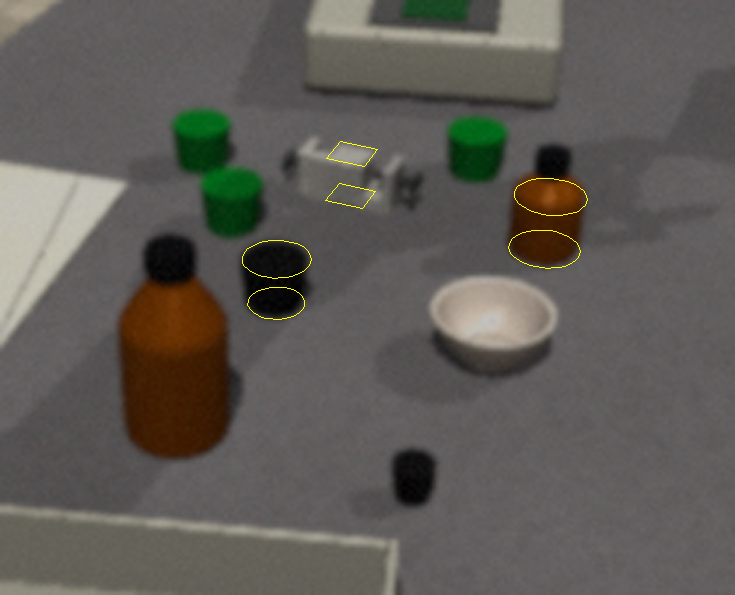

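View pics/side_tray.png

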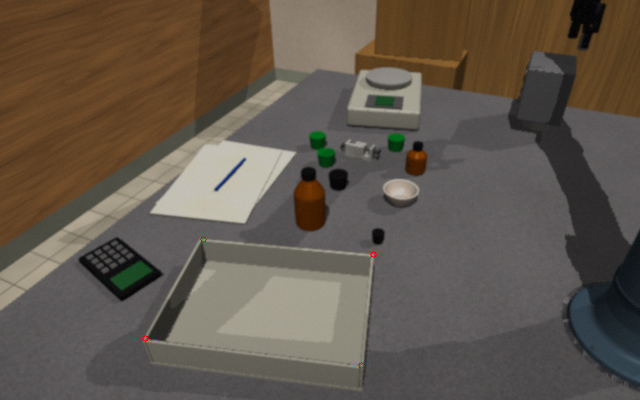

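Two-view heights are 70 mm for the bottle's cap, 33 mm for the stopper's top and 30 mm for the clamp's top. They agree with the text to within 5 mm, and the tray corners match in the side view. Next I'll compute the target points and shifts.

```bash
cat > g.py <<'E'
from h import *
import sys
# usage: g.py x y z yaw   -> shift in tool axes and roll to a tool whose z axis is at yaw-pi/2
np.set_printoptions(precision=1,suppress=True)
def go(x,y,z,yaw=None):
    s=readout.state();R=np.array(s["eef_rot"]);d=R.T@(np.array([x,y,z])-s["tool_pos"])
    cur=np.arctan2(R[1,1],R[0,1]);print("t",round(s["time_s"],2),"yaw",round(cur,3),"pos",np.array(s["tool_pos"]),"shift",d,"roll",None if yaw is None else round(cur-yaw,3),"j",np.array(s["joint_pos"]))
if __name__=="__main__": go(*map(float,sys.argv[1:]))
E
python3 - <<'E'
from g import *
print("boss",onz("top",(414.9,190.5),34),"stop",onz("top",(355.3,193.8),34))
print("bossends",onz("top",(414.5,171.2),17),onz("top",(414.5,210),17))
go(587,-331,231,0)
E
```

```text
boss [ 585.7 -328.4   34. ] stop [ 581.7 -181.7   34. ]
bossends [ 634.8 -334.    17. ] [ 538.2 -330.2   17. ]
t 0.7 yaw 0.253 pos [ 162.6 -629.3  231.3] shift [   0.3  485.5 -182.7] roll 0.253 j [ 1.2  0.4  0.   1.6 -0.   1.2 -0. ]
```

Request:
step_arm(
  series="85 0 45 -17 0; 85 0 45 -17 0; 85 0 45 -17 0; 85 0 45 -17 0; 85 0 45 -17 0",
)

```text
time_s: 1.2
tool_pos: [353.0, -497.2, 230.8]
eef_rot: [[-0.006, 0.974, 0.226], [-0.007, 0.226, -0.974], [-1.0, -0.007, 0.006]]
contact_force: [0.2, -0.2, -0.1]
grip_width: 0.994
```

Request:
step_arm(
  series="85 0 45 -17 0; 85 0 45 -17 0; 85 0 45 -17 0; 85 0 45 -17 0; 85 0 45 -17 0",
)

```text
time_s: 1.7
tool_pos: [560.1, -358.3, 230.3]
eef_rot: [[-0.004, 0.975, 0.224], [-0.01, 0.224, -0.975], [-1.0, -0.006, 0.009]]
contact_force: [0.3, -0.6, 0.3]
grip_width: 0.988
```

```bash
python3 g.py 586 -330 6 -0.02
```

```text
t 1.7 yaw 0.226 pos [ 560.1 -358.3  230.3] shift [223.9  32.9 -23.9] roll 0.246 j [ 0.6  0.4 -0.2  1.6  0.1  1.2 -0.9]
```

Request:
step_arm(
  series="85 0 25 -18 0.12; 85 30 3 -1 0.12; 85 40 0 0 0; 85 20 0 0 0; 85 0 0 0 0",
)

```text
time_s: 2.2
tool_pos: [598.4, -319.6, 140.1]
eef_rot: [[0.009, 1.0, -0.003], [-0.006, -0.003, -1.0], [-1.0, 0.009, 0.006]]
contact_force: [0.0, 0.5, -0.4]
grip_width: 0.996
```

```bash
python3 g.py 586 -330 6 -0.02
```

```text
t 2.2 yaw -0.003 pos [ 598.4 -319.6  140.1] shift [134.  -13.6   9.6] roll 0.017 j [ 0.5  0.5 -0.1  1.6  0.1  1.  -1.2]
```

Request:
step_arm(
  series="85 35 -12 9 0.017; 85 35 0 0 0; 85 20 0 0 0; 85 0 0 0 0; 85 0 0 0 0",
)

```text
time_s: 2.7
tool_pos: [591.7, -333.1, 54.9]
eef_rot: [[0.019, 1.0, -0.022], [-0.011, -0.022, -1.0], [-1.0, 0.019, 0.011]]
contact_force: [-0.3, 1.1, 0.3]
grip_width: 1.0
```

```bash
python3 g.py 586 -330 6 -0.02
```

```text
t 2.7 yaw -0.022 pos [ 591.7 -333.1   54.9] shift [48.7 -6.7 -3.5] roll -0.002 j [ 0.5  0.6 -0.1  1.7  0.1  0.9 -1.2]
```

Request:
step_arm(
  series="85 15 -6 -4 0; 85 15 0 0 0; 85 12 0 0 0; 85 4 0 0 0; 85 0 0 0 0",
)

```text
time_s: 3.2
tool_pos: [593.7, -333.6, 15.8]
eef_rot: [[0.033, 0.999, -0.023], [-0.019, -0.022, -1.0], [-0.999, 0.033, 0.018]]
contact_force: [0.3, 0.5, -0.1]
grip_width: 0.998
```

```bash
python3 g.py 586 -330 6 -0.02
```

```text
t 3.2 yaw -0.022 pos [ 593.7 -333.6   15.8] shift [ 9.5 -8.1 -3.6] roll -0.002 j [ 0.5  0.7 -0.1  1.7  0.1  0.8 -1.2]
```

Request:
step_arm(
  series="85 5 -8 -3 0; 85 0 0 0 0; 85 5 -4 -2 0; 85 0 0 0 0; 85 0 0 0 0",
)

```text
time_s: 3.7
tool_pos: [582.2, -328.7, 6.0]
eef_rot: [[0.035, 0.999, -0.023], [-0.02, -0.023, -1.0], [-0.999, 0.035, 0.019]]
contact_force: [0.2, -1.0, -0.1]
grip_width: 0.996
```

Run:
```python
from g import *
go(586,-330,6,-.02)
im=save("top","t1.png")
b=im[150:230,370:470,::-1];cv2.imwrite("pics/t1c.png",cv2.resize(b,None,fx=6,fy=6,interpolation=2))
```

```text
t 3.7 yaw -0.023 pos [ 582.2 -328.7    6. ] shift [0.1 3.8 1.2] roll -0.003 j [ 0.5  0.7 -0.1  1.7  0.1  0.7 -1.2]
```

View pics/t1c.png

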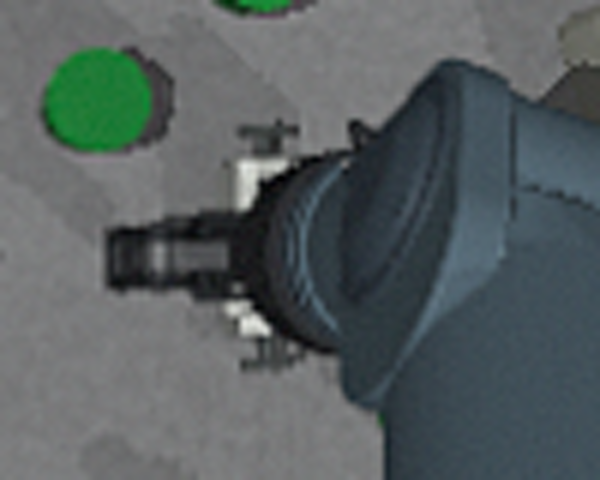

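The crop shows the fingers straddling the clamp's block at about row 258, against a clamp middle at row 247. I'll shift x by +4 and close.

Request:
step_arm(
  series="85 0 4 1 0; 10 0 0 0 0; 10 0 0 0 0; 10 0 0 0 0; 10 0 0 0 0",
  grip_force=50,
)

```text
time_s: 4.25
tool_pos: [587.2, -330.0, 6.5]
eef_rot: [[0.035, 0.999, -0.023], [-0.02, -0.022, -1.0], [-0.999, 0.036, 0.019]]
contact_force: [-0.6, 0.1, 2.5]
grip_width: 0.322
```

Request:
step_arm(
  series="10 0 0 0 0; 10 0 0 0 0; 10 0 0 0 0; 10 -10 0 0 0; 10 -20 0 0 0",
)

```text
time_s: 4.75
tool_pos: [582.4, -327.5, 33.2]
eef_rot: [[0.027, 0.999, -0.023], [-0.016, -0.022, -1.0], [-1.0, 0.028, 0.015]]
contact_force: [0.2, 0.9, -1.6]
grip_width: 0.298
```

```bash
python3 g.py 595 265 180 0.285
```

```text
t 4.75 yaw -0.022 pos [ 582.4 -327.5   33.2] shift [-155.6    3.4 -590.3] roll -0.307 j [ 0.5  0.6 -0.1  1.7  0.1  0.8 -1.2]
```

Request:
step_arm(
  series="10 -40 0 0 0; 10 -45 0 0 0; 10 -40 0 -10 0; 10 -15 0 -30 0; 10 0 0 -45 0",
)

```text
time_s: 5.25
tool_pos: [576.5, -250.0, 179.6]
eef_rot: [[0.025, 0.999, -0.04], [-0.023, -0.039, -0.999], [-0.999, 0.026, 0.022]]
contact_force: [1.1, 1.0, -2.3]
grip_width: 0.299
```

Request:
step_arm(
  series="10 0 0 -45 0; 10 0 0 -45 0; 10 0 0 -45 0; 10 0 0 -45 0; 10 0 0 -40 0",
)

```text
time_s: 5.75
tool_pos: [583.8, -24.6, 178.8]
eef_rot: [[0.029, 0.999, -0.046], [-0.026, -0.045, -0.999], [-0.999, 0.03, 0.024]]
contact_force: [-0.1, 0.3, -2.1]
grip_width: 0.297
```

```bash
python3 g.py 595 265 180 0.285
```

```text
t 5.75 yaw -0.045 pos [583.8 -24.6 178.8] shift [  -8.4   -1.8 -289.7] roll -0.33 j [ 0.2  0.3 -0.3  1.8  0.1  1.  -1.8]
```

Request:
step_arm(
  series="10 0 0 -45 -0.11; 10 0 -3 -45 -0.11; 10 0 -10 -45 -0.11; 10 0 -12 -45 0; 10 0 -12 -40 0",
)

```text
time_s: 6.25
tool_pos: [512.5, 190.1, 173.1]
eef_rot: [[0.033, 0.956, 0.293], [-0.025, 0.293, -0.956], [-0.999, 0.024, 0.034]]
contact_force: [0.4, 1.3, -2.2]
grip_width: 0.294
```

```bash
python3 g.py 595 265 120 0.285
```

```text
t 6.25 yaw 0.298 pos [512.5 190.1 173.1] shift [ 53.9  99.6 -49.2] roll 0.013 j [-0.1  0.3 -0.4  1.9  0.2  1.  -1.9]
```

Request:
step_arm(
  series="10 0 40 -25 0; 10 0 40 -18 0; 10 20 12 -4 0; 10 20 0 0 0; 10 0 0 0 0",
)

```text
time_s: 6.75
tool_pos: [571.7, 270.2, 127.1]
eef_rot: [[0.017, 0.95, 0.312], [-0.031, 0.312, -0.95], [-0.999, 0.007, 0.035]]
contact_force: [-0.1, -0.2, -1.4]
grip_width: 0.293
```

```bash
python3 g.py 595 265 12 0.285
```

```text
t 6.75 yaw 0.317 pos [571.7 270.2 127.1] shift [115.6  19.8   8.2] roll 0.032 j [-0.2  0.5 -0.4  1.7  0.3  1.  -2. ]
```

Request:
step_arm(
  series="10 20 19 8 0; 10 30 0 0 0; 10 25 0 0 0; 10 10 0 0 0; 10 0 0 0 0",
)

```text
time_s: 7.25
tool_pos: [596.4, 264.1, 45.7]
eef_rot: [[0.022, 0.951, 0.309], [-0.032, 0.31, -0.95], [-0.999, 0.011, 0.037]]
contact_force: [-0.1, -0.5, -1.7]
grip_width: 0.296
```

```bash
python3 g.py 595 265 12 0.285
```

```text
t 7.25 yaw 0.315 pos [596.4 264.1  45.7] shift [33.6 -1.4 -2.5] roll 0.03 j [-0.2  0.6 -0.4  1.7  0.3  0.9 -2. ]
```

Request:
step_arm(
  series="10 14 0 0 0; 10 12 0 0 0; 10 4 0 0 0; 10 0 0 0 0; 10 0 0 0 0",
)

```text
time_s: 7.75
tool_pos: [599.7, 264.2, 18.1]
eef_rot: [[0.028, 0.951, 0.309], [-0.03, 0.309, -0.95], [-0.999, 0.017, 0.037]]
contact_force: [-0.4, -0.4, -1.5]
grip_width: 0.295
```

Request:
step_arm(
  series="10 4 0 0 0; 10 0 0 0 0; 10 2 0 0 0; 10 0 0 0 0; 10 0 0 0 0",
)

```text
time_s: 8.25
tool_pos: [600.9, 265.0, 13.2]
eef_rot: [[0.03, 0.951, 0.309], [-0.028, 0.31, -0.95], [-0.999, 0.02, 0.036]]
contact_force: [-0.3, 0.9, -1.6]
grip_width: 0.293
```

Still hanging, about 1–2 mm above the floor. I'll release it, opening only part-way, and rise.

Request:
step_arm(
  series="10 2 0 0 0; 10 0 0 0 0; 50 0 0 0 0; 50 0 0 0 0; 50 0 0 0 0",
)

```text
time_s: 8.75
tool_pos: [602.6, 266.0, 13.7]
eef_rot: [[0.034, 0.951, 0.309], [-0.027, 0.31, -0.95], [-0.999, 0.024, 0.036]]
contact_force: [-0.2, -0.1, -0.3]
grip_width: 0.585
```

Request:
step_arm(
  series="55 0 0 0 0; 55 -15 0 0 0; 55 -25 0 0 0; 55 -45 0 0 0; 55 -45 0 0 0",
)

```text
time_s: 9.25
tool_pos: [592.9, 266.2, 140.8]
eef_rot: [[0.018, 0.951, 0.309], [-0.035, 0.31, -0.95], [-0.999, 0.007, 0.038]]
contact_force: [1.0, 0.1, 1.0]
grip_width: 0.641
```

```bash
python3 g.py 582 -182 190 0.285
```

```text
t 9.25 yaw 0.315 pos [592.9 266.2 140.8] shift [ -33.9 -148.9  424.4] roll 0.03 j [-0.2  0.5 -0.4  1.7  0.3  1.  -1.9]
```

Request:
step_arm(
  series="70 -35 -8 20 0; 70 -15 -15 43 0; 80 0 -16 45 0; 85 0 -16 45 0; 85 0 -16 45 0",
)

```text
time_s: 9.75
tool_pos: [591.6, 70.7, 216.9]
eef_rot: [[0.046, 0.942, 0.332], [-0.017, 0.333, -0.943], [-0.999, 0.038, 0.031]]
contact_force: [0.4, -1.1, 0.0]
grip_width: 0.995
```

Request:
step_arm(
  series="85 0 -16 45 0; 85 0 -16 45 0; 85 0 -16 45 0; 85 0 -16 40 0; 85 0 -8 20 0",
)

```text
time_s: 10.25
tool_pos: [587.6, -150.6, 229.1]
eef_rot: [[0.056, 0.943, 0.327], [-0.021, 0.328, -0.944], [-0.998, 0.046, 0.039]]
contact_force: [-0.5, -0.4, 0.1]
grip_width: 0.993
```

```bash
python3 g.py 582 -182 100 0.285
```

```text
t 10.25 yaw 0.335 pos [ 587.6 -150.6  229.1] shift [129.2 -21.6  22.9] roll 0.05 j [ 0.4  0.3 -0.3  1.7  0.1  1.1 -1.1]
```

Request:
step_arm(
  series="85 20 -18 20 0.05; 85 40 0 0 0; 85 40 0 0 0; 85 20 0 0 0; 85 0 0 0 0",
)

```text
time_s: 10.75
tool_pos: [586.8, -190.0, 115.7]
eef_rot: [[0.07, 0.962, 0.264], [-0.03, 0.266, -0.963], [-0.997, 0.06, 0.047]]
contact_force: [-0.7, 0.4, -0.3]
grip_width: 0.996
```

```bash
python3 g.py 582 -182 6 0.285
```

```text
t 10.75 yaw 0.27 pos [ 586.8 -190.   115.7] shift [108.8  -9.  -14.2] roll -0.015 j [ 0.4  0.4 -0.2  1.8  0.1  0.8 -1.2]
```

Request:
step_arm(
  series="85 30 -7 -13 0; 85 30 -2 -1 0; 85 20 0 0 0; 85 0 0 0 0; 85 0 0 0 0",
)

```text
time_s: 11.25
tool_pos: [587.6, -181.4, 43.5]
eef_rot: [[0.085, 0.961, 0.264], [-0.033, 0.268, -0.963], [-0.996, 0.073, 0.054]]
contact_force: [0.5, -0.1, 0.1]
grip_width: 0.998
```

```bash
python3 g.py 582 -182 7 0.285
```

```text
t 11.25 yaw 0.272 pos [ 587.6 -181.4   43.5] shift [35.9 -8.2 -2.9] roll -0.013 j [ 0.4  0.5 -0.2  1.9  0.2  0.7 -1.2]
```

Request:
step_arm(
  series="85 15 -4 -1 0; 85 12 -3 -1 0; 85 0 0 0 0; 85 8 0 0 0; 85 0 0 0 0",
)

```text
time_s: 11.75
tool_pos: [587.1, -183.7, 11.1]
eef_rot: [[0.093, 0.96, 0.264], [-0.035, 0.268, -0.963], [-0.995, 0.081, 0.059]]
contact_force: [-1.2, 0.1, -0.3]
grip_width: 0.996
```

```bash
python3 g.py 583 -182 6 0.285
```

```text
t 11.75 yaw 0.272 pos [ 587.1 -183.7   11.1] shift [ 4.6 -3.9 -3. ] roll -0.013 j [ 0.4  0.6 -0.2  1.9  0.2  0.6 -1.2]
```

Request:
step_arm(
  series="85 5 -3 -2 0; 85 0 0 0 0; 20 0 0 0 0; 20 0 0 0 0; 20 0 0 0 0",
)

```text
time_s: 12.25
tool_pos: [584.5, -182.8, 5.6]
eef_rot: [[0.094, 0.96, 0.264], [-0.036, 0.268, -0.963], [-0.995, 0.081, 0.06]]
contact_force: [0.3, -0.6, 1.2]
grip_width: 0.509
```

Request:
step_arm(
  series="20 0 0 0 0; 20 0 0 0 0; 20 0 0 0 0; 20 -15 0 0 0; 20 -30 0 0 0",
)

```text
time_s: 12.75
tool_pos: [576.2, -180.1, 47.7]
eef_rot: [[0.085, 0.961, 0.264], [-0.033, 0.268, -0.963], [-0.996, 0.073, 0.055]]
contact_force: [1.2, -0.0, 0.4]
grip_width: 0.484
```

```bash
python3 g.py 620 178 200 0.285
```

```text
t 12.75 yaw 0.272 pos [ 576.2 -180.1   47.7] shift [-159.7  149.2 -325. ] roll -0.013 j [ 0.4  0.5 -0.2  1.9  0.2  0.7 -1.2]
```

Request:
step_arm(
  series="20 -45 0 0 0; 20 -48 0 0 0; 20 -48 0 0 0; 20 -20 15 -20 0; 20 0 18 -45 0",
)

```text
time_s: 13.25
tool_pos: [576.8, -113.1, 222.1]
eef_rot: [[0.094, 0.964, 0.247], [-0.042, 0.252, -0.967], [-0.995, 0.08, 0.064]]
contact_force: [1.0, 0.1, -0.9]
grip_width: 0.485
```

Request:
step_arm(
  series="20 0 20 -45 0; 20 0 20 -45 0; 20 0 20 -45 0; 20 0 20 -45 0; 20 0 15 -30 0",
)

```text
time_s: 13.75
tool_pos: [618.3, 121.0, 226.4]
eef_rot: [[0.107, 0.964, 0.242], [-0.044, 0.248, -0.968], [-0.993, 0.093, 0.068]]
contact_force: [0.8, 0.1, -0.3]
grip_width: 0.483
```

```bash
python3 g.py 620 178 100 0.285
```

```text
t 13.75 yaw 0.251 pos [618.3 121.  226.4] shift [123.3   4.  -63.4] roll -0.034 j [ 0.   0.3 -0.4  1.7  0.2  1.1 -1.8]
```

The stopper is held at about 41 mm, but tool tilt is building up to 0.116 rad. I'll test whether fast outward moves reduce it, since time is ample.

Request:
step_arm(
  series="20 0 0 0 0; 20 0 45 0 0; 20 0 45 0 0; 20 0 45 0 0; 20 0 0 0 0",
)

```text
time_s: 14.25
tool_pos: [741.5, 163.7, 234.5]
eef_rot: [[0.094, 0.962, 0.258], [-0.046, 0.263, -0.964], [-0.995, 0.079, 0.068]]
contact_force: [-0.0, -0.7, -0.9]
grip_width: 0.485
```

Request:
step_arm(
  series="20 0 0 0 0; 20 0 -15 0 0; 20 0 -15 0 0; 20 0 -15 0 0; 20 0 0 0 0",
)

```text
time_s: 14.75
tool_pos: [693.1, 145.2, 232.2]
eef_rot: [[0.091, 0.963, 0.253], [-0.05, 0.258, -0.965], [-0.995, 0.075, 0.072]]
contact_force: [1.0, 0.6, 0.4]
grip_width: 0.483
```

Request:
step_arm(
  series="20 0 0 0 0; 20 0 0 -30 0; 20 0 0 -30 0; 20 0 0 0 0; 20 0 0 0 0",
)

```text
time_s: 15.25
tool_pos: [679.3, 198.7, 231.6]
eef_rot: [[0.097, 0.964, 0.246], [-0.054, 0.252, -0.966], [-0.994, 0.08, 0.076]]
contact_force: [1.0, -0.5, -0.4]
grip_width: 0.484
```

Request:
step_arm(
  series="20 0 48 0 0; 20 0 48 0 0; 20 0 0 0 0; 20 0 -20 0 0; 20 0 -20 0 0",
)

```text
time_s: 15.75
tool_pos: [730.8, 203.5, 222.9]
eef_rot: [[0.077, 0.967, 0.243], [-0.067, 0.248, -0.966], [-0.995, 0.059, 0.084]]
contact_force: [-0.4, -0.6, -0.9]
grip_width: 0.481
```

Request:
step_arm(
  series="20 0 -20 0 0; 20 0 -20 0 0; 20 0 -20 0 0; 20 0 -20 0 0; 20 0 -20 0 0",
)

```text
time_s: 16.25
tool_pos: [632.1, 167.4, 218.0]
eef_rot: [[0.079, 0.97, 0.231], [-0.073, 0.237, -0.969], [-0.994, 0.06, 0.089]]
contact_force: [-0.5, -0.1, -0.4]
grip_width: 0.481
```

```bash
python3 g.py 620 178 100 0.285
```

```text
t 16.25 yaw 0.24 pos [632.1 167.4 218. ] shift [115.6 -16.3 -23.6] roll -0.045 j [-0.1  0.4 -0.4  1.6  0.3  1.1 -1.9]
```

Request:
step_arm(
  series="20 30 -14 -15 -0.045; 20 40 0 0 0; 20 40 0 0 0; 20 20 0 0 0; 20 0 0 0 0",
)

```text
time_s: 16.75
tool_pos: [627.1, 159.2, 90.0]
eef_rot: [[0.089, 0.96, 0.265], [-0.077, 0.272, -0.959], [-0.993, 0.065, 0.099]]
contact_force: [0.4, -0.9, -0.6]
grip_width: 0.484
```

```bash
python3 g.py 620 178 12 0.285
```

```text
t 16.75 yaw 0.276 pos [627.1 159.2  90. ] shift [ 75.4  -6.8 -27.6] roll -0.009 j [-0.1  0.5 -0.4  1.7  0.4  0.9 -1.9]
```

Request:
step_arm(
  series="20 0 -6 -25 0; 20 30 0 -3 0; 20 20 0 -1 0; 20 6 0 -1 0; 20 0 0 0 0",
)

```text
time_s: 17.25
tool_pos: [625.1, 178.3, 38.5]
eef_rot: [[0.101, 0.961, 0.256], [-0.078, 0.264, -0.961], [-0.992, 0.078, 0.101]]
contact_force: [0.2, -0.4, -0.4]
grip_width: 0.481
```

```bash
python3 g.py 620 178 12 0.285
```

```text
t 17.25 yaw 0.268 pos [625.1 178.3  38.5] shift [25.8 -7.  -3.6] roll -0.017 j [-0.1  0.6 -0.3  1.8  0.4  0.8 -2. ]
```

Request:
step_arm(
  series="20 15 -4 -2 0; 20 6 0 0 0; 20 0 0 0 0; 20 4 0 0 0; 20 0 0 0 0",
)

```text
time_s: 17.75
tool_pos: [626.7, 176.9, 16.1]
eef_rot: [[0.108, 0.961, 0.253], [-0.076, 0.262, -0.962], [-0.991, 0.085, 0.102]]
contact_force: [-0.3, -0.9, -0.7]
grip_width: 0.481
```

Request:
step_arm(
  series="20 2 0 0 0; 20 0 0 0 0; 20 0 0 0 0; 60 0 0 0 0; 60 0 0 0 0",
)

```text
time_s: 18.25
tool_pos: [628.0, 177.3, 15.0]
eef_rot: [[0.11, 0.961, 0.253], [-0.075, 0.262, -0.962], [-0.991, 0.087, 0.101]]
contact_force: [-0.1, -0.5, 0.7]
grip_width: 0.704
```

Request:
step_arm(
  series="65 0 0 0 0; 65 -10 0 0 0; 65 -25 0 0 0; 65 -45 0 0 0; 65 -48 0 0 0",
)

```text
time_s: 18.75
tool_pos: [608.1, 183.7, 138.3]
eef_rot: [[0.094, 0.963, 0.253], [-0.082, 0.261, -0.962], [-0.992, 0.07, 0.103]]
contact_force: [1.5, 0.0, 1.0]
grip_width: 0.756
```

Request:
step_arm(
  series="65 -48 0 0 0; 65 -30 0 0 0; 65 0 0 0 0; 65 0 0 0 0; 65 0 0 0 0",
)

```text
time_s: 19.25
tool_pos: [603.6, 194.5, 232.1]
eef_rot: [[0.113, 0.96, 0.255], [-0.075, 0.264, -0.962], [-0.991, 0.089, 0.102]]
contact_force: [0.1, -0.3, -0.4]
grip_width: 0.761
```

Run:
```python
from g import *
go(440,-316,220,.285)
save("side","s2.png");
for n in("big_stopper_mid","boss_mid"):
    print([(round(k["p"],2),np.array(k["xy"]),onz("side",k["xy"],22)) for k in cut_out("side",n)])
```

```text
t 19.25 yaw 0.268 pos [603.6 194.5 232.1] shift [  31.8 -292.9  448. ] roll -0.017 j [-0.1  0.3 -0.4  1.7  0.3  1.1 -1.9]
[(0.73, array([418.3, 161.1]), array([ 437.3, -325.2,   22. ])), (0.6, array([226.1, 278.8]), array([633.2, 178. ,  22. ])), (0.54, array([319.8, 138.6]), array([ 698.4, -333. ,   22. ])), (0.54, array([396.1, 143. ]), array([ 511.8, -388.2,   22. ])), (0.52, array([324.2, 153.9]), array([ 655.4, -267.2,   22. ]))]
[(0.62, array([208.3, 320.1]), array([607.8, 262.3,  22. ]))]
```

View pics/s2.png

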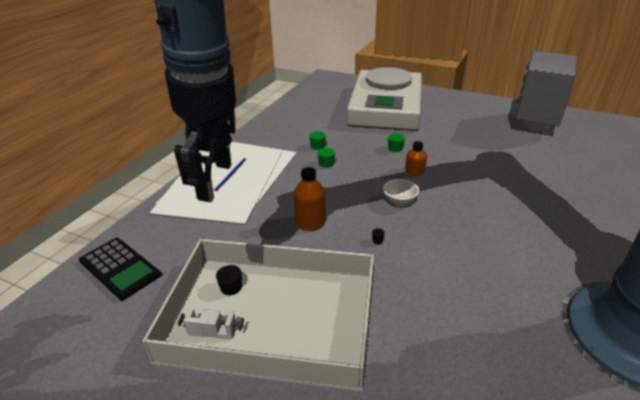

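The side view shows the stopper at (229,280) standing in the tray and the clamp at (208,320) lying flat in it. Before the bottle I'll look for a move that takes the tilt out.

Request:
step_arm(
  series="70 48 0 0 0; 70 48 0 0 0; 70 0 0 0 0; 70 0 0 0 0; 70 0 0 0 0",
)

```text
time_s: 19.9
tool_pos: [612.9, 185.6, 130.2]
eef_rot: [[0.105, 0.961, 0.254], [-0.077, 0.263, -0.962], [-0.991, 0.081, 0.102]]
contact_force: [0.1, 0.4, 0.3]
grip_width: 0.817
```

Request:
step_arm(
  series="70 -15 0 0 0; 70 -20 0 0 0; 70 -20 0 0 0; 70 -20 0 0 0; 70 -20 0 0 0",
)

```text
time_s: 20.4
tool_pos: [604.4, 196.3, 239.3]
eef_rot: [[0.116, 0.96, 0.255], [-0.073, 0.264, -0.962], [-0.991, 0.093, 0.101]]
contact_force: [0.5, -0.1, -0.3]
grip_width: 0.813
```

Request:
step_arm(
  series="70 -10 0 48 0; 70 0 0 48 0; 70 0 0 48 0; 70 0 0 48 0; 70 0 0 0 0",
)

```text
time_s: 20.9
tool_pos: [661.2, 18.0, 297.4]
eef_rot: [[0.156, 0.951, 0.267], [-0.063, 0.279, -0.958], [-0.986, 0.132, 0.103]]
contact_force: [-0.3, -1.2, 0.0]
grip_width: 0.823
```

Request:
step_arm(
  series="70 0 0 48 0; 70 0 0 48 0; 70 0 0 48 0; 70 0 0 48 0; 70 0 0 0 0",
)

```text
time_s: 21.4
tool_pos: [715.3, -157.3, 338.2]
eef_rot: [[0.183, 0.945, 0.27], [-0.064, 0.286, -0.956], [-0.981, 0.158, 0.113]]
contact_force: [-1.4, -1.8, 0.0]
grip_width: 0.818
```

Lateral moves worsened the tilt to 0.19 rad. There's plenty of time, so I'll test fast down moves and fast outward moves separately.

Request:
step_arm(
  series="85 48 0 0 0; 85 48 0 0 0; 85 0 0 0 0; 85 0 0 0 0",
)

```text
time_s: 21.8
tool_pos: [740.1, -165.5, 261.9]
eef_rot: [[0.209, 0.942, 0.263], [-0.068, 0.282, -0.957], [-0.976, 0.182, 0.123]]
contact_force: [0.4, 0.1, 0.4]
grip_width: 0.997
```

Request:
step_arm(
  series="85 0 -10 0 0; 85 0 -10 0 0; 85 0 -10 0 0; 85 0 -10 0 0; 85 0 -10 0 0",
)

```text
time_s: 22.3
tool_pos: [693.8, -177.7, 264.9]
eef_rot: [[0.225, 0.938, 0.265], [-0.07, 0.286, -0.956], [-0.972, 0.197, 0.13]]
contact_force: [-0.4, 0.6, 0.8]
grip_width: 0.995
```

Request:
step_arm(
  series="85 0 48 0 0; 85 0 0 0 0; 85 0 0 0 0",
)

```text
time_s: 22.6
tool_pos: [726.4, -166.1, 262.8]
eef_rot: [[0.202, 0.943, 0.264], [-0.07, 0.283, -0.957], [-0.977, 0.174, 0.123]]
contact_force: [-0.5, -0.3, -0.2]
grip_width: 0.999
```

Request:
step_arm(
  series="85 0 0 -48 0; 85 0 0 0 0; 85 0 0 0 0",
)

```text
time_s: 22.9
tool_pos: [713.5, -120.7, 258.0]
eef_rot: [[0.205, 0.943, 0.261], [-0.07, 0.281, -0.957], [-0.976, 0.178, 0.124]]
contact_force: [0.1, -0.6, 1.1]
grip_width: 0.992
```

Request:
step_arm(
  series="85 0 0 20 0; 85 0 0 20 0; 85 0 0 10 0; 85 0 0 0 0",
)

```text
time_s: 23.3
tool_pos: [727.9, -167.1, 267.5]
eef_rot: [[0.21, 0.941, 0.265], [-0.068, 0.284, -0.956], [-0.975, 0.183, 0.123]]
contact_force: [-0.1, -0.1, 0.4]
grip_width: 0.996
```

Request:
step_arm(
  series="85 0 -25 0 0; 85 0 -25 0 0; 85 0 -25 0 0; 85 0 -25 0 0; 85 0 -25 0 0",
)

```text
time_s: 23.8
tool_pos: [611.0, -197.2, 245.4]
eef_rot: [[0.218, 0.938, 0.27], [-0.061, 0.29, -0.955], [-0.974, 0.192, 0.121]]
contact_force: [0.5, -0.7, 0.2]
grip_width: 0.998
```

Request:
step_arm(
  series="85 0 0 0 0; 85 0 48 0 0; 85 0 0 0 0; 85 0 48 0 0; 85 0 0 0 0",
)

```text
time_s: 24.3
tool_pos: [686.5, -167.4, 252.1]
eef_rot: [[0.198, 0.942, 0.271], [-0.057, 0.287, -0.956], [-0.979, 0.174, 0.11]]
contact_force: [0.6, 0.8, 1.4]
grip_width: 0.996
```

Request:
step_arm(
  series="85 0 48 0 0; 85 0 0 0 0; 85 0 48 0 0; 85 0 0 0 0; 85 0 0 0 0",
)

```text
time_s: 24.8
tool_pos: [759.7, -133.5, 249.9]
eef_rot: [[0.173, 0.943, 0.283], [-0.046, 0.295, -0.954], [-0.984, 0.152, 0.094]]
contact_force: [-0.6, -0.3, -0.2]
grip_width: 0.995
```

Request:
step_arm(
  series="85 0 -40 0 0; 85 0 -40 0 0; 85 0 -40 0 0; 85 0 -20 0 0; 85 0 -8 0 0",
)

```text
time_s: 25.3
tool_pos: [623.4, -173.9, 231.9]
eef_rot: [[0.191, 0.938, 0.288], [-0.042, 0.301, -0.953], [-0.981, 0.17, 0.097]]
contact_force: [-0.6, -0.4, 0.5]
grip_width: 0.995
```

Request:
step_arm(
  series="85 0 48 0 0; 85 0 0 0 0; 85 0 48 0 0; 85 0 0 0 0; 85 0 48 0 0",
)

```text
time_s: 25.8
tool_pos: [731.4, -135.9, 238.0]
eef_rot: [[0.159, 0.945, 0.286], [-0.042, 0.296, -0.954], [-0.986, 0.139, 0.087]]
contact_force: [0.2, -1.5, -1.4]
grip_width: 0.996
```

Request:
step_arm(
  series="85 0 0 0 0; 85 0 48 0 0; 85 0 0 0 0; 85 0 48 0 0; 85 0 0 0 0",
)

```text
time_s: 26.3
tool_pos: [812.2, -96.5, 238.0]
eef_rot: [[0.148, 0.941, 0.303], [-0.028, 0.31, -0.95], [-0.989, 0.132, 0.072]]
contact_force: [0.5, 1.3, 0.6]
grip_width: 0.992
```

Request:
step_arm(
  series="85 0 -25 0 0; 85 0 -25 0 0; 85 0 -25 0 0; 85 0 -25 0 0; 85 0 -25 0 0",
)

```text
time_s: 26.8
tool_pos: [706.8, -127.1, 230.0]
eef_rot: [[0.179, 0.933, 0.312], [-0.019, 0.32, -0.947], [-0.984, 0.164, 0.075]]
contact_force: [-0.9, 1.0, 0.0]
grip_width: 0.995
```

Request:
step_arm(
  series="85 0 -25 0 0; 85 0 -25 0 0; 85 0 -25 0 0; 85 0 -10 0 0; 85 0 0 0 0",
)

```text
time_s: 27.3
tool_pos: [633.8, -155.9, 228.9]
eef_rot: [[0.208, 0.928, 0.31], [-0.022, 0.322, -0.947], [-0.978, 0.19, 0.088]]
contact_force: [-0.1, -0.2, 0.2]
grip_width: 0.993
```

Request:
step_arm(
  series="85 0 48 0 0; 85 0 0 0 0; 85 0 48 0 0; 85 0 0 0 0; 85 0 48 0 0",
)

```text
time_s: 27.8
tool_pos: [747.8, -111.8, 241.8]
eef_rot: [[0.188, 0.931, 0.313], [-0.02, 0.323, -0.946], [-0.982, 0.172, 0.079]]
contact_force: [1.5, -1.9, -2.0]
grip_width: 0.995
```

Request:
step_arm(
  series="85 0 0 0 0; 85 0 48 0 0; 85 0 0 0 0; 85 0 48 0 0; 85 0 0 0 0",
)

```text
time_s: 28.3
tool_pos: [827.9, -67.3, 243.3]
eef_rot: [[0.177, 0.926, 0.333], [-0.003, 0.338, -0.941], [-0.984, 0.166, 0.063]]
contact_force: [-0.4, 1.4, 0.5]
grip_width: 0.996
```

Pitch tilt is about the jaw axis, so it doesn't stop me gripping an upright cylinder as long as pick and place tilt match. I'll go to the bottle and account for the tilt in the shifts.

```bash
python3 g.py 450 -316 170 0.285
```

```text
t 28.3 yaw 0.35 pos [827.9 -67.3 243.3] shift [   6.1 -446.3  103.7] roll 0.065 j [ 0.2  0.6 -0.3  1.2  0.2  1.1 -1.3]
```

Request:
step_arm(
  series="85 0 -40 10 0.03; 85 0 -40 10 0.03; 85 0 -40 10 0; 85 0 -40 10 0; 85 0 -40 10 0",
)

```text
time_s: 28.8
tool_pos: [669.9, -161.9, 217.8]
eef_rot: [[0.209, 0.933, 0.293], [0.011, 0.297, -0.955], [-0.978, 0.203, 0.051]]
contact_force: [0.8, -0.3, -0.4]
grip_width: 0.994
```

Request:
step_arm(
  series="85 0 -40 10 0; 85 0 -40 10 0; 85 0 -40 10 0; 85 0 -30 10 0; 85 0 -20 0 0",
)

```text
time_s: 29.3
tool_pos: [530.1, -257.3, 196.2]
eef_rot: [[0.239, 0.926, 0.292], [0.002, 0.301, -0.954], [-0.971, 0.229, 0.07]]
contact_force: [-1.1, -0.3, -1.2]
grip_width: 0.997
```

```bash
python3 g.py 450 -316 170 0.285
```

```text
t 29.3 yaw 0.314 pos [ 530.1 -257.3  196.2] shift [  6.1 -97.8  30.7] roll 0.029 j [ 0.7  0.2 -0.3  1.9 -0.   0.8 -0.8]
```

Request:
step_arm(
  series="85 0 0 0 0; 85 0 -25 8 0; 85 0 -25 8 0; 85 0 -25 8 0; 85 0 0 0 0",
)

```text
time_s: 29.8
tool_pos: [480.2, -306.0, 191.5]
eef_rot: [[0.265, 0.918, 0.296], [-0.009, 0.309, -0.951], [-0.964, 0.249, 0.09]]
contact_force: [-0.0, -0.4, 0.5]
grip_width: 0.994
```

Request:
step_arm(
  series="85 0 48 0 0; 85 0 0 0 0; 85 0 48 0 0; 85 0 0 0 0; 85 0 48 0 0",
)

```text
time_s: 30.3
tool_pos: [603.1, -265.2, 227.3]
eef_rot: [[0.275, 0.914, 0.298], [-0.011, 0.313, -0.95], [-0.961, 0.258, 0.096]]
contact_force: [-0.8, -1.7, -0.3]
grip_width: 0.995
```

Request:
step_arm(
  series="85 0 0 0 0; 85 0 48 0 0; 85 0 0 0 0; 85 0 48 0 0; 85 0 0 0 0",
)

```text
time_s: 30.8
tool_pos: [690.5, -222.5, 255.3]
eef_rot: [[0.297, 0.899, 0.321], [0.001, 0.335, -0.942], [-0.955, 0.281, 0.099]]
contact_force: [-0.1, 2.0, 0.5]
grip_width: 0.993
```

Request:
step_arm(
  series="85 0 -48 0 0; 85 0 -48 0 0; 85 0 -48 0 0; 85 0 -25 0 0; 85 0 -10 0 0",
)

```text
time_s: 31.3
tool_pos: [544.4, -273.1, 212.2]
eef_rot: [[0.324, 0.882, 0.341], [0.007, 0.358, -0.934], [-0.946, 0.305, 0.11]]
contact_force: [0.3, 0.2, 0.5]
grip_width: 0.999
```

```bash
python3 g.py 445 -316 120 0.285
```

```text
t 31.3 yaw 0.385 pos [ 544.4 -273.1  212.2] shift [  54.7 -131.3   -4. ] roll 0.1 j [ 0.8  0.2 -0.4  1.9 -0.1  0.7 -0.7]
```

Tilt has reached 0.32 rad. One systematic pulse test per direction will tell me how to undo it.

Request:
step_arm(
  series="85 48 0 0 0; 85 0 0 0 0; 85 0 0 0 0",
)

```text
time_s: 31.6
tool_pos: [566.6, -273.6, 170.8]
eef_rot: [[0.335, 0.879, 0.341], [0.005, 0.36, -0.933], [-0.942, 0.314, 0.116]]
contact_force: [-0.1, -0.3, 0.0]
grip_width: 0.995
```

Request:
step_arm(
  series="85 -48 0 0 0; 85 0 0 0 0; 85 0 0 0 0",
)

```text
time_s: 31.9
tool_pos: [555.9, -271.3, 222.3]
eef_rot: [[0.342, 0.874, 0.346], [0.006, 0.366, -0.931], [-0.94, 0.32, 0.119]]
contact_force: [-0.1, -0.3, -1.2]
grip_width: 0.996
```

Request:
step_arm(
  series="85 0 48 0 0; 85 0 0 0 0; 85 0 0 0 0",
)

```text
time_s: 32.2
tool_pos: [602.2, -253.4, 245.9]
eef_rot: [[0.352, 0.87, 0.346], [0.001, 0.369, -0.929], [-0.936, 0.328, 0.13]]
contact_force: [-0.7, -0.3, 0.1]
grip_width: 0.997
```

Request:
step_arm(
  series="85 0 -48 0 0; 85 0 0 0 0; 85 0 0 0 0",
)

```text
time_s: 32.5
tool_pos: [561.4, -268.1, 232.7]
eef_rot: [[0.357, 0.866, 0.351], [0.001, 0.376, -0.927], [-0.934, 0.331, 0.133]]
contact_force: [1.9, 0.3, 0.1]
grip_width: 0.997
```

Request:
step_arm(
  series="85 0 0 0 0.15; 85 0 0 0 0; 85 0 0 0 0",
)

```text
time_s: 32.8
tool_pos: [561.0, -269.0, 234.1]
eef_rot: [[0.358, 0.908, 0.216], [-0.001, 0.231, -0.973], [-0.934, 0.348, 0.084]]
contact_force: [-0.4, -0.3, -0.0]
grip_width: 0.996
```

Request:
step_arm(
  series="85 12 0 0 0; 85 12 0 0 0; 85 12 0 0 0; 85 0 0 0 0",
)

```text
time_s: 33.2
tool_pos: [576.0, -268.7, 198.1]
eef_rot: [[0.359, 0.907, 0.221], [-0.001, 0.237, -0.971], [-0.933, 0.348, 0.086]]
contact_force: [0.0, 0.1, -0.2]
grip_width: 0.996
```

Run:
```python
from g import *
np.set_printoptions(precision=3,suppress=True)
s=readout.state();print(s["time_s"],np.array(s["joint_pos"]),np.array(s["tool_pos"]));print(np.array(s["eef_rot"]));print(cams.camera_params("top")["t"])
```

```text
33.2 [ 0.777  0.246 -0.367  1.917 -0.103  0.662 -0.826] [ 575.983 -268.701  198.077]
[[ 0.359  0.907  0.221]
 [-0.001  0.237 -0.971]
 [-0.933  0.348  0.086]]
[-72.253 574.786 976.873]
```

Request:
step_arm(
  series="85 15 34 29 0; 85 0 0 0 0; 85 15 34 29 0; 85 0 0 0 0; 85 0 0 0 0",
)

```text
time_s: 33.7
tool_pos: [647.5, -299.9, 173.3]
eef_rot: [[0.323, 0.918, 0.23], [0.02, 0.236, -0.972], [-0.946, 0.318, 0.058]]
contact_force: [-0.2, 0.3, -0.9]
grip_width: 0.993
```

Request:
step_arm(
  series="85 15 34 29 0; 85 15 34 29 0; 85 15 34 29 0; 85 0 0 0 0; 85 0 0 0 0",
)

```text
time_s: 34.2
tool_pos: [773.0, -358.2, 159.7]
eef_rot: [[0.312, 0.921, 0.232], [0.024, 0.236, -0.971], [-0.95, 0.309, 0.051]]
contact_force: [-0.1, -0.0, 1.0]
grip_width: 0.997
```

Request:
step_arm(
  series="85 -5 -11 -9 0; 85 -5 -11 -9 0; 85 -5 -11 -9 0; 85 -5 -11 -9 0; 85 -5 -11 -9 0",
)

```text
time_s: 34.7
tool_pos: [699.2, -326.1, 170.5]
eef_rot: [[0.318, 0.919, 0.232], [0.02, 0.238, -0.971], [-0.948, 0.313, 0.057]]
contact_force: [1.0, 0.2, 0.8]
grip_width: 0.997
```

```bash
python3 g.py 450 -316 170 0.285
```

```text
t 34.7 yaw 0.253 pos [ 699.2 -326.1  170.5] shift [ -78.5 -226.8  -67.7] roll -0.032 j [ 0.7  0.5 -0.3  1.6  0.   0.8 -0.9]
```

Request:
step_arm(
  series="85 -6 -14 -12 0; 85 -6 -14 -12 0; 85 -6 -14 -12 0; 85 -6 -14 -12 0; 85 -3 -7 -6 0",
)

```text
time_s: 35.2
tool_pos: [610.7, -286.5, 181.8]
eef_rot: [[0.323, 0.918, 0.231], [0.011, 0.24, -0.971], [-0.946, 0.316, 0.067]]
contact_force: [0.1, -0.6, -0.0]
grip_width: 0.997
```

Request:
step_arm(
  series="85 8 35 30 0; 85 0 0 0 0; 85 8 35 30 0; 85 0 0 0 0; 85 8 35 30 0",
)

```text
time_s: 35.7
tool_pos: [690.7, -323.4, 155.7]
eef_rot: [[0.243, 0.938, 0.247], [0.046, 0.243, -0.969], [-0.969, 0.247, 0.016]]
contact_force: [-0.6, 0.9, -4.8]
grip_width: 0.997
```

Request:
step_arm(
  series="85 0 0 0 0; 85 8 35 30 0; 85 0 0 0 0; 85 -6 -14 -12 0; 85 -6 -14 -12 0",
)

```text
time_s: 36.2
tool_pos: [679.9, -315.7, 132.9]
eef_rot: [[0.201, 0.946, 0.253], [0.069, 0.244, -0.967], [-0.977, 0.212, -0.017]]
contact_force: [0.4, 0.1, -0.6]
grip_width: 0.994
```

Request:
step_arm(
  series="85 -6 -14 -12 0; 85 -6 -14 -12 0; 85 -6 -14 -12 0; 85 -6 -14 -12 0; 85 -3 -7 -6 0",
)

```text
time_s: 36.7
tool_pos: [596.0, -278.8, 151.0]
eef_rot: [[0.206, 0.945, 0.253], [0.065, 0.245, -0.967], [-0.976, 0.215, -0.011]]
contact_force: [0.5, 0.3, 0.4]
grip_width: 0.995
```

```bash
python3 g.py 450 -316 170 0.285
```

```text
t 36.7 yaw 0.253 pos [ 596.  -278.8  151. ] shift [ -51.  -143.    -1.2] roll -0.032 j [ 0.7  0.4 -0.3  1.8 -0.   0.8 -0.9]
```

Request:
step_arm(
  series="85 0 36 30 0; 85 0 0 0 0; 85 0 36 30 0; 85 0 0 0 0; 85 0 36 30 0",
)

```text
time_s: 37.2
tool_pos: [675.7, -314.0, 131.8]
eef_rot: [[0.123, 0.957, 0.263], [0.101, 0.251, -0.963], [-0.987, 0.145, -0.066]]
contact_force: [-1.1, 1.1, -4.9]
grip_width: 0.995
```

Request:
step_arm(
  series="85 0 0 0 0; 85 0 36 30 0; 85 0 0 0 0; 85 -4 -14 -12 0; 85 -4 -14 -12 0",
)

```text
time_s: 37.7
tool_pos: [667.5, -306.4, 111.1]
eef_rot: [[0.08, 0.96, 0.267], [0.125, 0.256, -0.959], [-0.989, 0.11, -0.1]]
contact_force: [-0.3, -0.2, 0.5]
grip_width: 0.996
```

```bash
python3 g.py 450 -316 150 0.285
```

```text
t 37.7 yaw 0.26 pos [ 667.5 -306.4  111.1] shift [ -57.  -207.1  -52.7] roll -0.025 j [ 0.6  0.7 -0.3  1.5  0.   1.  -0.9]
```

Request:
step_arm(
  series="85 -20 -15 -5 0; 85 -15 -24 -6 0; 85 -8 -24 -6 0; 85 -5 -24 -6 0; 85 0 -24 -6 0",
)

```text
time_s: 38.2
tool_pos: [550.3, -311.1, 153.6]
eef_rot: [[0.09, 0.958, 0.272], [0.122, 0.261, -0.958], [-0.988, 0.12, -0.094]]
contact_force: [-0.6, -0.0, 0.3]
grip_width: 0.995
```

Request:
step_arm(
  series="85 0 -24 -6 0; 85 0 -24 -6 0; 85 0 -20 -5 0; 85 0 -10 -3 0; 85 0 0 0 0",
)

```text
time_s: 38.7
tool_pos: [466.2, -316.1, 150.3]
eef_rot: [[0.099, 0.958, 0.268], [0.113, 0.257, -0.96], [-0.989, 0.125, -0.083]]
contact_force: [-0.3, -0.3, 0.0]
grip_width: 0.992
```

```bash
python3 g.py 445 -316 120 0.285
```

```text
t 38.7 yaw 0.262 pos [ 466.2 -316.1  150.3] shift [ 27.9 -24.1  -3.2] roll -0.023 j [ 0.9  0.3 -0.3  1.9 -0.1  0.9 -0.7]
```

```bash
python3 -c "
from g import *
go(443,-313,90);go(443,-313,9)"
```

```text
t 38.7 yaw 0.262 pos [ 466.2 -316.1  150.3] shift [ 57.7 -29.   -4.1] roll None j [ 0.9  0.3 -0.3  1.9 -0.1  0.9 -0.7]
t 38.7 yaw 0.262 pos [ 466.2 -316.1  150.3] shift [137.8 -39.1   2.6] roll None j [ 0.9  0.3 -0.3  1.9 -0.1  0.9 -0.7]
```

Request:
step_arm(
  series="85 12 -16 -3 0; 85 12 -14 -2 0; 85 12 0 0 0; 85 0 0 0 0",
)

```text
time_s: 39.1
tool_pos: [446.8, -315.8, 113.8]
eef_rot: [[0.11, 0.956, 0.271], [0.108, 0.26, -0.96], [-0.988, 0.135, -0.074]]
contact_force: [-0.3, 0.4, 0.6]
grip_width: 0.995
```

```bash
python3 -c "
from g import *
go(443,-313,90);go(443,-313,9)"
```

```text
t 39.1 yaw 0.265 pos [ 446.8 -315.8  113.8] shift [23.4 -6.1 -1.9] roll None j [ 0.9  0.3 -0.3  1.9 -0.1  0.8 -0.7]
t 39.1 yaw 0.265 pos [ 446.8 -315.8  113.8] shift [103.4 -17.    4.1] roll None j [ 0.9  0.3 -0.3  1.9 -0.1  0.8 -0.7]
```

Request:
step_arm(
  series="85 15 -6 -1 0; 85 18 -3 1 0; 85 18 -3 1 0; 85 8 -2 1 0; 85 0 0 0 0",
)

```text
time_s: 39.6
tool_pos: [451.8, -315.2, 55.3]
eef_rot: [[0.121, 0.953, 0.278], [0.104, 0.266, -0.958], [-0.987, 0.145, -0.067]]
contact_force: [-0.1, 1.0, -0.5]
grip_width: 0.993
```

```bash
python3 -c "
from g import *
go(443,-313,9)"
```

```text
t 39.6 yaw 0.273 pos [ 451.8 -315.2   55.3] shift [ 44.9 -14.5  -1.5] roll None j [ 0.9  0.4 -0.3  2.  -0.   0.7 -0.7]
```

Request:
step_arm(
  series="85 14 -9 -1 0; 85 14 -6 0 0; 85 10 -5 0 0; 85 0 0 0 0; 85 0 0 0 0",
)

```text
time_s: 40.1
tool_pos: [444.3, -318.0, 18.6]
eef_rot: [[0.131, 0.951, 0.281], [0.099, 0.269, -0.958], [-0.986, 0.153, -0.059]]
contact_force: [-0.3, -0.6, 0.2]
grip_width: 0.997
```

Run:
```python
from g import *
go(443,-313,9)
im=save("side","s3.png")
print([(round(k["p"],2),np.array(k["xy"])) for k in cut_out("side","short_bottle_mid")])
b=im[90:210,360:480,::-1];cv2.imwrite("pics/s3c.png",cv2.resize(b,None,fx=5,fy=5,interpolation=2))
```

```text
t 40.1 yaw 0.276 pos [ 444.3 -318.    18.6] shift [ 9.8 -1.3 -4.5] roll None j [ 0.9  0.5 -0.3  2.  -0.   0.6 -0.6]
[(0.67, array([413.8, 165.3]))]
```

View pics/s3c.png

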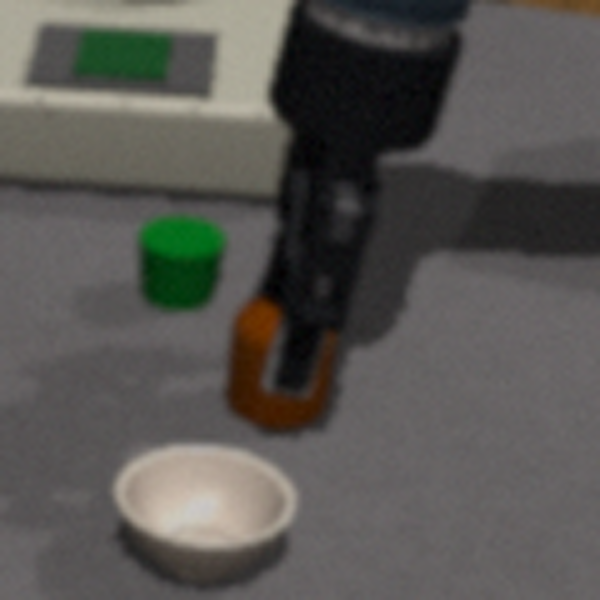

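The crop shows the near finger in front of the bottle, about centred (finger column 295, bottle column 282), with the bottle upright. I'll lower the rest and grip gently.

Request:
step_arm(
  series="85 6 0 -2 0; 85 4 0 -2 0; 85 0 0 0 0; 35 0 0 0 0; 35 0 0 0 0",
  grip_force=30,
)

```text
time_s: 40.7
tool_pos: [445.9, -313.1, 9.9]
eef_rot: [[0.133, 0.95, 0.282], [0.098, 0.271, -0.958], [-0.986, 0.155, -0.057]]
contact_force: [0.3, 0.6, 0.2]
grip_width: 0.689
```

Request:
step_arm(
  series="35 0 0 0 0; 35 0 0 0 0; 35 0 0 0 0; 35 -6 0 0 0; 35 -10 0 0 0",
)

```text
time_s: 41.2
tool_pos: [442.4, -313.8, 25.3]
eef_rot: [[0.13, 0.951, 0.282], [0.1, 0.27, -0.958], [-0.986, 0.153, -0.06]]
contact_force: [-0.4, 0.2, -1.1]
grip_width: 0.555
```

Run:
```python
from g import *
go(455,177,170)
im=save("side","s4.png")
b=im[90:210,360:480,::-1];cv2.imwrite("pics/s4c.png",cv2.resize(b,None,fx=4,fy=4,interpolation=2))
```

```text
t 41.2 yaw 0.277 pos [ 442.4 -313.8   25.3] shift [ -92.1  166.8 -475.1] roll None j [ 0.9  0.5 -0.3  2.  -0.   0.6 -0.6]
```

View pics/s4c.png

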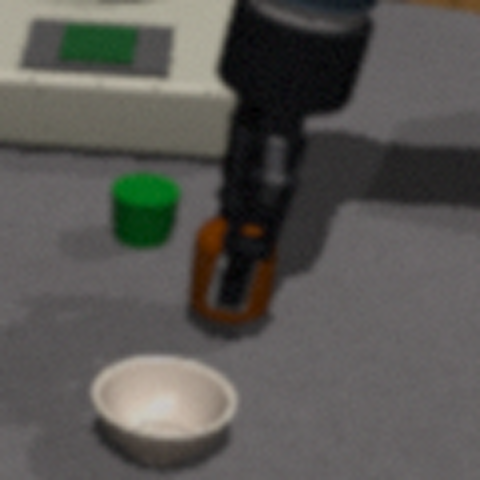

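The bottle is lifted clear and hangs upright. I'll carry it slowly so the tilt stays near the pick value (0.130, 0.100).

Request:
step_arm(
  series="35 -15 0 0 0; 35 -20 0 0 0; 35 -20 0 0 0; 35 -20 0 0 0; 35 -15 5 -10 0",
  grip_force=50,
)

```text
time_s: 41.75
tool_pos: [430.7, -314.1, 120.6]
eef_rot: [[0.131, 0.951, 0.279], [0.098, 0.268, -0.959], [-0.987, 0.152, -0.058]]
contact_force: [-0.6, -0.1, -1.8]
grip_width: 0.548
```

Request:
step_arm(
  series="35 0 7 -22 0; 35 2 7 -25 0; 35 2 7 -25 0; 35 2 7 -25 0; 35 2 7 -25 0",
)

```text
time_s: 42.25
tool_pos: [433.8, -190.3, 131.6]
eef_rot: [[0.142, 0.952, 0.27], [0.085, 0.26, -0.962], [-0.986, 0.16, -0.044]]
contact_force: [0.4, 0.3, -1.8]
grip_width: 0.547
```

Request:
step_arm(
  series="35 2 7 -25 0; 35 2 7 -25 0; 35 2 7 -25 0; 35 2 7 -25 0; 35 2 7 -25 0",
)

```text
time_s: 42.75
tool_pos: [434.1, -55.4, 135.4]
eef_rot: [[0.146, 0.952, 0.27], [0.081, 0.26, -0.962], [-0.986, 0.162, -0.039]]
contact_force: [-0.1, -0.8, -0.9]
grip_width: 0.55
```

```bash
python3 g.py 455 177 100 0.285
```

```text
t 42.75 yaw 0.267 pos [434.1 -55.4 135.4] shift [  56.8   74.6 -216.6] roll -0.018 j [ 0.6  0.1 -0.5  2.2 -0.1  0.7 -1.1]
```

Request:
step_arm(
  series="35 1 9 -24 0; 35 1 9 -24 0; 35 1 9 -24 0; 35 2 9 -24 0; 35 2 9 -24 0",
)

```text
time_s: 43.25
tool_pos: [444.5, 76.9, 142.9]
eef_rot: [[0.149, 0.951, 0.269], [0.076, 0.26, -0.963], [-0.986, 0.164, -0.034]]
contact_force: [-0.7, -0.6, -1.2]
grip_width: 0.549
```

Request:
step_arm(
  series="35 2 9 -24 0; 35 2 9 -24 0; 35 2 8 -20 0; 35 0 4 -10 0; 35 0 0 0 0",
)

```text
time_s: 43.75
tool_pos: [452.7, 168.0, 147.8]
eef_rot: [[0.155, 0.949, 0.276], [0.077, 0.267, -0.961], [-0.985, 0.17, -0.031]]
contact_force: [-0.1, -0.5, -1.5]
grip_width: 0.546
```

```bash
python3 g.py 458 179 16 0.285
```

```text
t 43.75 yaw 0.275 pos [452.7 168.  147.8] shift [131.5 -14.4  -5. ] roll -0.01 j [ 0.3  0.1 -0.8  2.2  0.1  0.7 -1.8]
```

Request:
step_arm(
  series="35 15 -3 -1 0; 35 18 -4 -1 0; 35 18 -4 -1 0; 35 18 -4 -1 0; 35 10 -2 0 0",
)

```text
time_s: 44.25
tool_pos: [450.9, 168.8, 68.2]
eef_rot: [[0.163, 0.949, 0.271], [0.072, 0.263, -0.962], [-0.984, 0.176, -0.025]]
contact_force: [0.1, 0.1, -1.2]
grip_width: 0.549
```

```bash
python3 g.py 458 179 16 0.285
```

```text
t 44.25 yaw 0.27 pos [450.9 168.8  68.2] shift [53.2  0.2 -6.5] roll -0.015 j [ 0.2  0.3 -0.7  2.2  0.4  0.5 -2. ]
```

Request:
step_arm(
  series="35 14 -2 -3 0; 35 12 -2 -2 0; 35 10 -2 -1 0; 35 4 -1 0 0; 35 0 0 0 0",
)

```text
time_s: 44.75
tool_pos: [448.4, 168.2, 25.1]
eef_rot: [[0.161, 0.951, 0.263], [0.064, 0.256, -0.964], [-0.985, 0.172, -0.02]]
contact_force: [0.4, -0.1, -0.9]
grip_width: 0.551
```

Request:
step_arm(
  series="35 3 0 0 0; 35 0 0 0 0; 35 3 0 0 0; 35 0 0 0 0; 35 0 0 0 0",
)

```text
time_s: 45.25
tool_pos: [451.7, 167.6, 20.8]
eef_rot: [[0.165, 0.951, 0.261], [0.064, 0.254, -0.965], [-0.984, 0.176, -0.019]]
contact_force: [-0.2, 0.7, -1.4]
grip_width: 0.546
```

Request:
step_arm(
  series="35 2 0 0 0; 35 0 0 0 0; 35 0 0 0 0",
)

```text
time_s: 45.55
tool_pos: [452.3, 168.0, 19.0]
eef_rot: [[0.166, 0.951, 0.261], [0.064, 0.254, -0.965], [-0.984, 0.177, -0.019]]
contact_force: [0.1, 0.0, -1.0]
grip_width: 0.552
```

Request:
step_arm(
  series="35 2 0 0 0; 35 0 0 0 0; 35 0 0 0 0",
)

```text
time_s: 45.85
tool_pos: [452.6, 168.2, 16.8]
eef_rot: [[0.165, 0.951, 0.261], [0.064, 0.254, -0.965], [-0.984, 0.176, -0.019]]
contact_force: [0.5, 0.1, -1.8]
grip_width: 0.55
```

Request:
step_arm(
  series="35 1.5 0 0 0; 35 0 0 0 0; 35 0 0 0 0",
)

```text
time_s: 46.15
tool_pos: [453.2, 168.4, 15.9]
eef_rot: [[0.166, 0.951, 0.262], [0.064, 0.254, -0.965], [-0.984, 0.177, -0.018]]
contact_force: [-0.4, -0.2, 1.2]
grip_width: 0.552
```

Request:
step_arm(
  series="35 1 0 0 0; 35 0 0 0 0; 35 0 0 0 0",
)

```text
time_s: 46.45
tool_pos: [453.9, 168.7, 15.7]
eef_rot: [[0.168, 0.951, 0.262], [0.063, 0.254, -0.965], [-0.984, 0.178, -0.018]]
contact_force: [0.7, -0.4, -0.6]
grip_width: 0.548
```

Request:
step_arm(
  series="55 0 0 0 0; 60 0 0 0 0; 66 0 0 0 0; 72 0 0 0 0; 72 0 0 0 0",
)

```text
time_s: 46.95
tool_pos: [454.8, 169.2, 15.7]
eef_rot: [[0.169, 0.95, 0.262], [0.065, 0.254, -0.965], [-0.984, 0.18, -0.019]]
contact_force: [0.1, -0.3, -0.1]
grip_width: 0.844
```

Run:
```python
from g import *
go(453,168,100)
im=save("side","s5.png")
b=im[180:400,120:420,::-1];cv2.imwrite("pics/s5c.png",cv2.resize(b,None,fx=2.5,fy=2.5,interpolation=2))
```

```text
t 46.95 yaw 0.261 pos [454.8 169.2  15.7] shift [-83.2  13.2  -0.9] roll None j [ 0.1  0.4 -0.6  2.2  0.5  0.4 -2.2]
```

View pics/s5c.png

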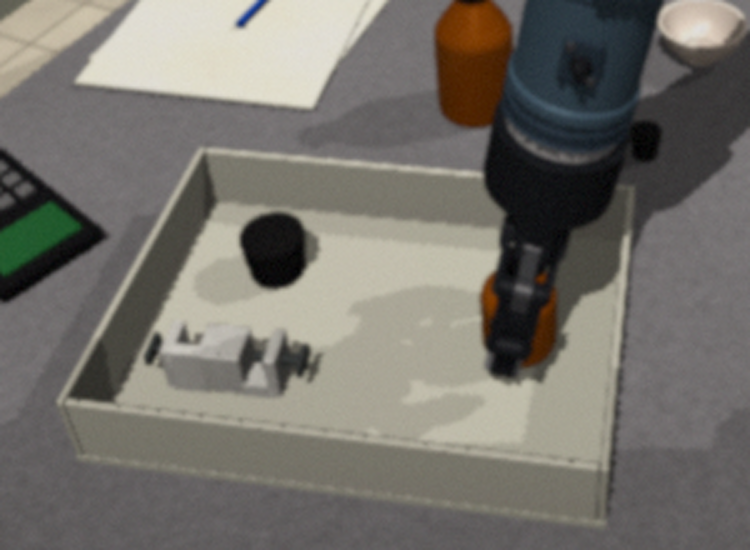

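The bottle stands upright on the tray floor, released, with fingers clear on both sides. I'll retreat slowly.

Request:
step_arm(
  series="85 -8 0 0 0; 85 -12 0 0 0; 85 -15 0 0 0; 85 -15 0 0 0; 85 -15 0 0 0",
)

```text
time_s: 47.5
tool_pos: [441.1, 164.6, 81.2]
eef_rot: [[0.164, 0.951, 0.263], [0.064, 0.256, -0.965], [-0.984, 0.175, -0.019]]
contact_force: [0.0, -0.2, -0.1]
grip_width: 0.992
```

Request:
step_arm(
  series="85 -20 0 0 0; 85 -25 0 0 0; 85 -30 0 0 0; 85 -15 0 0 0; 85 0 0 0 0",
)

```text
time_s: 48.0
tool_pos: [425.4, 159.3, 176.4]
eef_rot: [[0.167, 0.949, 0.265], [0.063, 0.258, -0.964], [-0.984, 0.178, -0.017]]
contact_force: [-0.1, -0.3, -0.5]
grip_width: 0.997
```

Request:
step_arm(
  series="85 0 0 20 0; 85 0 0 35 0; 85 0 0 35 0; 85 0 0 35 0; 85 0 0 35 0",
)

```text
time_s: 48.5
tool_pos: [467.7, 7.3, 172.6]
eef_rot: [[0.168, 0.945, 0.281], [0.066, 0.274, -0.959], [-0.984, 0.179, -0.016]]
contact_force: [0.8, 0.4, 0.2]
grip_width: 0.998
```

Request:
step_arm(
  series="85 0 0 30 0; 85 0 0 15 0; 85 0 0 0 0; 85 0 0 0 0",
)

```text
time_s: 48.9
tool_pos: [478.7, -42.7, 167.7]
eef_rot: [[0.162, 0.948, 0.272], [0.065, 0.265, -0.962], [-0.985, 0.174, -0.019]]
contact_force: [0.5, -0.1, 0.9]
grip_width: 0.998
```

Run:
```python
from g import *
save("top","t6.png");im=save("side","s6.png")
b=im[180:400,120:420,::-1];cv2.imwrite("pics/s6c.png",cv2.resize(b,None,fx=2.5,fy=2.5,interpolation=2))
Rt=np.array([[np.cos(.285),-np.sin(.285)],[np.sin(.285),np.cos(.285)]])
for c in("top","side"):
  for n in["short_bottle_mid","big_stopper_mid","boss_mid","tall_bottle_mid","small_stopper_mid","dish_mid"]:
    for k in cut_out(c,n)[:5]:
      z=41 if n[:5]=="short" else 25
      P=onz(c,k["xy"],z);q=Rt.T@(P[:2]-[530.7,199.3])
      if abs(q[0])<160 and abs(q[1])<120 or n[:2] in("ta","sm","di"):print(c,n,round(k["p"],2),np.array(k["xy"]),"tray",q)
print(readout.state()["time_s"],readout.state()["contact_force"],readout.state()["tool_pos"])
```

```text
top short_bottle_mid 0.89 [212.7 254.7] tray [-91.5  -9. ]
top big_stopper_mid 0.33 [168.8 189.9] tray [91.9 50.4]
top boss_mid 0.88 [172.1 191. ] tray [86.8 43.4]
top tall_bottle_mid 0.7 [297.9 193.2] tray [ -13.4 -248. ]
top small_stopper_mid 0.68 [296.9 197.5] tray [ -22.6 -242.4]
top dish_mid 0.94 [359.8 252. ] tray [-196.5 -347.3]
top dish_mid 0.58 [211.8 254.9] tray [-91.6  -2.7]
side short_bottle_mid 0.74 [331.4 302.9] tray [-94.6  -4.4]
side big_stopper_mid 0.91 [225.8 279. ] tray [ 91.4 -46. ]
side big_stopper_mid 0.46 [272.1 315.9] tray [-5.2 19.8]
side boss_mid 0.84 [207.1 323.2] tray [90.1 47. ]
side tall_bottle_mid 0.91 [314.  201.7] tray [ -20.1 -282.2]
side small_stopper_mid 0.54 [379.4 236.9] tray [-160.  -188.3]
side small_stopper_mid 0.44 [398.6 189.5] tray [-192.9 -348.8]
side dish_mid 0.83 [399.9 187.4] tray [-195.5 -357.2]
side dish_mid 0.35 [207.2 322.2] tray [90.6 45.1]
49.6 [-0.   0.9 -0.1] [479.5 -43.2 168.7]
```

View pics/s6c.png

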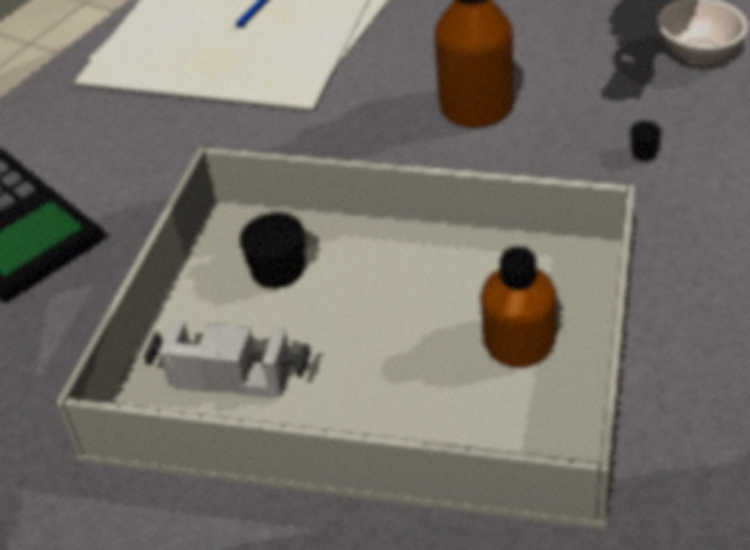

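All three stand or lie in the tray. In this crop the bottle is upright at (518,310), the stopper is at (275,250) and the clamp lies flat at (220,360). The arm is clear and the lookalikes haven't moved, so I'm handing in.

```bash
python3 -c "
from cell import job
print(job.job_done())"
```

```text
the job is handed in; nothing more can be done
None
```

I put the clamp, the larger black stopper and the shorter bottle into the tray and handed the job in at about 50 s; no verdict was reported. The bottle was lowered until it touched the floor before I let go.

**Last checks:** The final side picture shows the bottle upright, the stopper standing and the clamp lying flat, all on the tray floor. Positions from the tray's centre, in mm along its long and short sides:

| Item | Long side | Short side |
|---|---|---|
| Bottle | −92 | −7 |
| Stopper | +91 | −46 |
| Clamp | +88 | +45 |

In the side view the taller bottle, the smaller stopper and the dish are within a few pixels of where they started. The arm was well clear at z ≈ 169 mm, with about zero force on the tool.

**What failed or disagreed:**
- **Tool tilt:** The tool tilted as it moved, up to about 0.37 rad. I brought it down before gripping the bottle and set the bottle down with nearly the pick-up tilt. That cost about 18 s.
- **Heights:** Two-view heights came out 1–5 mm below the stated ones.
- **Detector errors:** In the last top view the detector missed the loaded stopper. It also labelled the clamp a stopper and the taller bottle the smaller stopper. I relied on the side view for those.

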